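# Hold the hidden bolt head of a loose hook behind its bracket

### The job

The middle hook on the bench display stand has worked loose and leans to one side: reach down into the gap behind its bracket, grip the bolt's hexagon head, turn the hook upright like its neighbours and bring the head fully home against the bracket. Keep hold of the head so that it cannot turn, and finish while still gripping it, ready for the nut at the front to be tightened. Leave the goods standing around the stand where they are.

Things in the scene. Friction and masses are not known exactly. Their poses are not given: they have to be found in the camera images.
- stand: Fixed bench display stand, 420 mm wide (y), may be turned about z: grey foot plate, upright perforated panel and, 56 mm in front of it (towards -x), a white steel channel bracket with three hooks. Origin on the bench under the middle of the rear surface of the bracket's face; x points from bracket to panel, z up. The foot plate spans x -80 to +120 mm and is 8 mm thick.
- bolt_hole (a point): Centre of the middle bolt's hole on the rear surface of the bracket's face, on the bolt axis, 170 mm above the bench; axes as the stand's. The bracket's face is 5 mm thick (x -5 to 0 from here), 350 mm wide, from 50 mm below this point to 20 mm above it; its ends close the gap at y = +-170 mm, top and bottom are open.
- panel_edge (a point): Middle of the panel's top front edge, 56 mm behind the bracket's face, 180 mm above the bench; its lip runs 17 mm farther back.
- hook_left (a point): Top of the turned-up end of the tight, upright hook at the stand's +y side, 228 mm above the bench. The two tight hooks sit at y = +-115 mm of the stand, shaped like the loose one, heads home in the gap (30 mm across flats), brass band clamps hanging on them down to 95 mm above the bench.
- bolt_head: Steel hexagon head of the loose bolt, in the gap: 30 mm across flats, 34.6 mm across corners, 12.5 mm thick. Origin at its centre, x along the bolt axis towards the panel. Two of its six flats face its own +-y: they are vertical when the hook is upright. Its bearing surface lies 6.25 mm from the origin towards -x. Hook, bolt and head turn as one.
- hook_tip (a point): Top of the turned-up end of the loose hook (16 mm round bar), 58 mm from the bolt axis, 150 mm in front of the bracket; turns and slides with the bolt. The bolt's nut (30 mm across flats) is backed off: 15 mm in front of the bracket when the head is home.
- bolt_out (a joint): How far the loose bolt stands out of its hole towards the panel, m: 0 is home, head bearing on the bracket; at most 0.014. Starts at 0.005 to 0.011. Stays where it is left; slides with about 3 N.
- bolt_turn (a joint): Turn of the loose bolt with its hook and head about the stand's x axis, rad: 0 is hook upright, positive leans the hook's end towards the stand's -y. Starts at 0.2 to 0.5; stops at +-0.7. Stays where it is left; turns with about 0.12 N m.
- shell: Bystander: stainless teat cup shell standing upright, 47 mm diameter, 150 mm high, small nipple on its side; origin at the centre of its underside.
- carton: Bystander: small open cardboard box, 100 x 120 x 55 mm, with black rubber parts; origin at the centre of its underside.
- lid: Bystander: black rubber bucket lid, 128 mm diameter, 50 mm high at its neck, lying beyond the stand; origin at the centre of its underside.

How it is judged:
By the outcome, as a careful person would: the job done as asked, in the order asked, and still so for the second after the job is handed in, while the arm keeps its last pose, push and grip.
It also fails if it takes over 32 s, if anything falls off the work surface, if the arm or the gripper's body presses on something with over 40 N, if the wrist force passes 120 N, or if a joint passes its speed limit or range.

### The arm

A 6-joint arm with a two-finger parallel gripper is mounted at the origin on the work surface. World frame = base frame: x ahead of the robot, y to its left, z up, the work surface at z = 0. Lengths are in m, angles in rad, forces in N, time in s.
With the tool pointing down it reaches from about 0.4 to 0.925 m from the base axis. Payload 3.4 kg.
Tool frame: the origin (TCP) lies on the centre line of the jaws, within the pads' length; the fingertips stand robot.finger_overhang ahead of it and the grasp point (between the pads) lies 2 mm behind it (robot.finger_overhang is the distance from the TCP to the fingertips, in m); z points along the fingers, y is the line along which they close (so a half turn about z gives the same grasp; the last joint's range is limited). The gripper opens to 85 mm and grips with 20 to 120 N. Pads are 22 mm wide; open, the fingers measure 114 mm over their backs; the gripper's body (76 mm by 85 mm) begins 54 mm behind the grasp point. The pads swing forward as they close: fully open they stand 13 mm farther back than shut.
Start: joints at [1.256, 0.307, 1.506, -0, 1.328, -0.073], TCP at [0.138, 0.558, 0.248] pointing down, gripper open.
Joint ranges: [-3.12, 3.12], [-1.05, 2.28], [0.14, 2.33], [-1.42, 4.57], [0.1, 2.73], [-2.68, 2.68]. Speed limits (rad/s): [2.57, 2.57, 3.14, 3.14, 3.14, 3.14].

### API

Orientations are given as a 3x3 rotation matrix whose columns are the frame's x, y, z axes.
In Python, from cell import robot gives the robot as it stands.
- The arm moves only by the tool jog_arm, never from a script. Its arguments are lists of equal length, an entry for each row: "delta_pos": the shift along the tool's x, y, z in m, a list of three; "twist": the turn, a rotation vector about the tool's x, y, z in rad, a list of three; "hand": the finger opening in m, from 0 to 0.0854. A call has 1 to 12 rows; each row shifts and turns the commanded pose from where the row before left it, along the tool's axes as they then stand; what a row does not reach is not made up. A row lasts 1/8 s, in which the tool goes at most 62.5 mm and 10.7 degrees, less where a joint would pass 70% of its speed; a pose out of reach is approached as far as the arm can. A call is refused whole if a number of a shift passes 0.0625 or a number of a turn 0.188, either way. A call with a gripper value outside its range is refused whole. The fingers move at their own pace and stop on an object; "newtons" is the grip in N (left out, the last holds). Time passes only in rows, so rows that do not move let the fingers close. It gives the time, the measured TCP pose, the force, the opening and the grip force at its end, in the units of the state.
- robot.sense(): the state, without advancing time (a new reading comes with each control period).
- robot.read_camera(name): name is "side" or "top" or "wrist"; returns a dict with "color" (480x640x3 uint8, red, green, blue), "z_map" (480x640 float32, m along the optical axis (not along the pixel's ray), 0 where there is no reading), "intrinsics" (3x3 intrinsics, pixels), "eye" and "orientation" of the camera in the world; the wrist camera has in their place "tool_from_camera" (4x4, takes a point from camera to tool coordinates, whose origin is the TCP and whose axes are the flange's). Camera axes: x right, y down, z forward; pixel columns grow to the right and rows downward; lengths in m; the calibration is good to about 2 mm. A picture is of the moment at which its call begins: read the wrist's pose just before it.
- robot.close_job(): hands the job in; it is judged then, once.
Trained networks look in a picture, given as the dict that the camera call returned (one of the last four; its "shot" number tells which), for a name from the list of things; names that differ only in an ending like _2 or _b are one class to them, and where a whole thing is asked for, a point or a joint stands for the part that bears it (a point fixed in the world has none). Each returns a list of dicts, best first, with "p" (0 to 1); they miss things now and then, are a little off and sometimes report something else, mostly with a low value. They report only what shows in the picture. A call takes as long as a camera call.
- robot.trace(picture, label): "mask" (480x640 bool, what is visible of it) and "bbox" ([centre column, centre row, width, height] in pixels, round what is visible of it).
The state is a dict: "t": time; "joint_positions": joint angles; "joint_vel": joint speeds; "joint_efforts": joint torques, N m; "tool_pos": TCP position; "orientation": TCP orientation; "force": force on the tool from outside, world axes, zero at the start; "moment": the same for the moment, N m; "opening": finger opening in m; "finger_force": force on a finger pad.
Only numpy, scipy, OpenCV 4.12 (cv2) and the standard library are available. Lean on these libraries where they do the work, as an engineer would, in place of code of your own. Each camera call takes 0.05 s, during which the arm holds its last target. There are 200 camera calls.

## Working session

There is one attempt and no reset: what is moved stays moved. The work goes in short steps, Python scripts to look and compute and a tool call to move; the robot and the scene stay as the last step left them, time stands still between calls to the robot, and variables do not carry over. Pictures are saved under pics/ and viewed, at most 10 in all, crops included, and the job is handed in when it is done.

Besides the shell and the picture viewer there is one more tool, called in YAML: its name, and indented under it one key for each argument. jog_arm: Moves the arm, as the interface text tells. Its arguments: {"type":"object","properties":{"delta_pos":{"type":"array"},"twist":{"type":"array"},"hand":{"type":"array"},"newtons":{"type":"number"}},"required":["delta_pos","twist","hand"]}

```bash
ls; mkdir -p pics
cat > h.py <<'E'
import numpy as np, cv2, pickle
from cell import robot
def pts(c, s=None):
    z=c["z_map"]; K=np.array(c["intrinsics"]); v,u=np.mgrid[:480,:640]
    P=np.stack([(u-K[0,2])/K[0,0]*z,(v-K[1,2])/K[1,1]*z,z],-1)
    if "eye" in c: return P@np.array(c["orientation"]).T+np.array(c["eye"])
    T=np.array(c["tool_from_camera"]); P=P@T[:3,:3].T+T[:3,3]
    return P@np.array(s["orientation"]).T+np.array(s["tool_pos"])
def save(c,n): cv2.imwrite(f"pics/{n}.png",c["color"][:,:,::-1])
E
python3 - <<'E'
from h import *
print(robot.finger_overhang); s=robot.sense(); print(s)
for n in ("side","top"):
    c=robot.read_camera(n); save(c,n+"0"); P=pts(c); print(n,c.get("eye"),np.round(c["orientation"],3).tolist())
    np.savez(f"{n}0.npz",P=P,z=c["z_map"],col=c["color"],K=c["intrinsics"])
    for l in ["stand","bolt_head","hook_tip","hook_left","shell","carton","lid"]:
        try:
            for r in robot.trace(c,l)[:2]:
                m=r["mask"]&(c["z_map"]>0); q=P[m]
                print(n,l,round(r["p"],2),np.round(r["bbox"]),m.sum(),np.round(np.median(q,0),3),np.round(np.percentile(q,[2,98],axis=0),3).tolist())
        except Exception as e: print(l,e)
E
```

```text
pics
0.017
{'t': 0.0, 'joint_positions': array([ 1.25548749e+00,  3.07556829e-01,  1.50768550e+00,  1.00008303e-05,
        1.32837851e+00, -7.35150570e-02]), 'joint_vel': array([-0.00133539,  0.00039439,  0.00063239,  0.00011961,  0.00034988,
       -0.00053238]), 'joint_efforts': array([-1.77026723e-03, -4.57545447e+01, -2.51913035e+01, -4.28760186e-04,
        1.33755093e-02,  3.69013901e-05]), 'tool_pos': array([0.13750323, 0.55763373, 0.24738569]), 'orientation': array([[-9.70909398e-01,  2.39446307e-01, -6.38191723e-04],
       [ 2.39447105e-01,  9.70907502e-01, -1.92519004e-03],
       [ 1.58645485e-04, -2.02199826e-03, -9.99997943e-01]]), 'force': array([ 0.50908575, -0.48923838, -0.22296792]), 'moment': array([-0.00844945, -0.02169967, -0.02182032]), 'finger_force': 0.0, 'opening': 0.08561424162740951}
side [0.2380543  0.59514026 0.97674234] [[-0.831, -0.431, 0.353], [-0.557, 0.648, -0.52], [-0.005, -0.628, -0.778]]
side stand 0.93 [383. 261. 191. 179.] 15841 [0.503 0.011 0.127] [[0.352, -0.215, 0.004], [0.6, 0.165, 0.193]]
side stand 0.54 [466. 204.  55.  50.] 1538 [ 0.418 
[... 1069 characters left out ...]
545, -0.018, 0.189]]
top bolt_head 0.32 [226. 252.  34.  29.] 586 [0.567 0.246 0.139] [[0.552, 0.231, 0.002], [0.594, 0.272, 0.155]]
top hook_tip 0.88 [355. 314.  23.  87.] 880 [ 0.444 -0.018  0.182] [[0.352, -0.044, 0.172], [0.516, -0.001, 0.223]]
top hook_left 0.76 [363. 296. 209. 149.] 18102 [ 0.501 -0.028  0.025] [[0.356, -0.228, 0.003], [0.625, 0.164, 0.193]]
top shell 0.91 [226. 252.  34.  28.] 553 [0.567 0.245 0.141] [[0.552, 0.231, 0.027], [0.591, 0.271, 0.155]]
top carton 0.76 [490. 326.  57.  46.] 2703 [ 0.42  -0.335  0.039] [[0.373, -0.395, 0.004], [0.467, -0.276, 0.058]]
top lid 0.68 [378. 200.  57.  53.] 2243 [ 0.703 -0.089  0.024] [[0.65, -0.148, 0.002], [0.768, -0.034, 0.051]]
```

Run:
```python
from h import *
a=cv2.imread("pics/side0.png")[150:370,260:520]; b=cv2.imread("pics/top0.png")[180:400,220:480]
cv2.imwrite("pics/ab.png",cv2.resize(np.vstack([a,b])[:, :],None,fx=1.36,fy=1.36))
cv2.imwrite("pics/ab.png",np.hstack([cv2.resize(a,(400,338)),cv2.resize(b,(400,338))]))
# fit stand: bracket top edge (z 180-196) and panel lip
P=np.load("top0.npz")["P"]; 
m=(P[...,2]>.172)&(P[...,2]<.2)&(P[...,0]>.47)&(P[...,0]<.66)&(abs(P[...,1])<.25); q=P[m]
np.save("q.npy",q); print(len(q))
H,xe,ye=np.histogram2d(q[:,0],q[:,1],bins=[np.arange(.47,.65,.006),np.arange(-.23,.2,.02)])
for i,r in enumerate(H): print(round(xe[i],3),r.astype(int))
H,xe,ye=np.histogram2d(q[:,0],q[:,2],bins=[np.arange(.47,.65,.006),np.arange(.172,.2,.004)])
```

```text
3424
0.47 [ 0 15  5 26 33  3  0  0  0 20 28  0  0  0  0 24 23  0  0  0  0]
0.476 [ 0 12  0 12 28 29  8  0  0 21 32  0  0  0  0 25 22  0  0  0  0]
0.482 [ 0 15  0 15 33  7 29 21  1 12 24  0  0  0  0 21 21  0  0  0  0]
0.488 [ 0 13  0  2 18  0  0 18 27 22 17  0  0  0  0 20 11  0  0  0  0]
0.494 [ 0 14  0  0  0  0  0  0  6 29 28  1  0  0  0 22  9  0  0  0  0]
0.5 [ 1 13  0  0  0  0  0  0  0 20 19 31  9  0  0 30  9  0  0  0  0]
0.506 [ 3  9  0  0  0  0  0  0  2 30 17  4 25 19  4 30 13  0  0  0  0]
0.512 [ 6  8  0  0  0  0  0  0  1 24 20  0  1 16 28 30 11  0  0  0  0]
0.518 [23 12  0  0  0  0  0  0  0  1  9  0  0  0 10 29 21  0  0  0  0]
0.524 [31 29 20  1  0  0  0  0  0  0  0  0  0  0  9 30 22 28  6  0  0]
0.53 [31 29 30 29  6  0  0  0  0  0  0  0  0  0  4 27  5  7 13  0  0]
0.536 [ 6 23 30 29 28 21  0  0  0  0  0  0  0  0  0  1  2  0 12  0  0]
0.542 [ 0  1 13 28 31 25 23  5  0  0  0  0  0  0  0  0  0  0 10  0  0]
0.548 [ 0  0  0  6 22 29 30 30 14  0  0  0  0  0  0  0  0  0  9  0  0]
0.554 [ 0  0  0  0  3 18 30 30 32 26  5  0  0  0  0  0  0  0 10  0  0]
0.56 [ 0  0  0  0  0  0  8 26 30 3
[... 201 characters left out ...]
0  0  0  0  0  1 19 26 30 29 26  5 10  0  0  0]
0.584 [ 0  0  0  0  0  0  0  0  0  0  0  0  9 24 30 30 32 23  0  0  0]
0.59 [ 0  0  0  0  0  0  0  0  0  0  0  0  0  1 16 28 25 25 24  5  0]
0.596 [ 0  0  0  0  0  0  0  0  0  0  0  0  0  0  0  7 26 27 28 19  0]
0.602 [ 0  0  0  0  0  0  0  0  0  0  0  0  0  0  0  0  3 15 27 17  0]
0.608 [ 0  0  0  0  0  0  0  0  0  0  0  0  0  0  0  0  0  0 10 12  0]
0.614 [0 0 0 0 0 0 0 0 0 0 0 0 0 0 0 0 0 0 0 0 0]
0.62 [0 0 0 0 0 0 0 0 0 0 0 0 0 0 0 0 0 0 0 0 0]
0.626 [0 0 0 0 0 0 0 0 0 0 0 0 0 0 0 0 0 0 0 0 0]
0.632 [0 0 0 0 0 0 0 0 0 0 0 0 0 0 0 0 0 0 0 0 0]
0.638 [0 0 0 0 0 0 0 0 0 0 0 0 0 0 0 0 0 0 0 0 0]
0.644 [0 0 0 0 0 0 0 0 0 0 0 0 0 0 0 0 0 0 0 0 0]
```

View pics/ab.png

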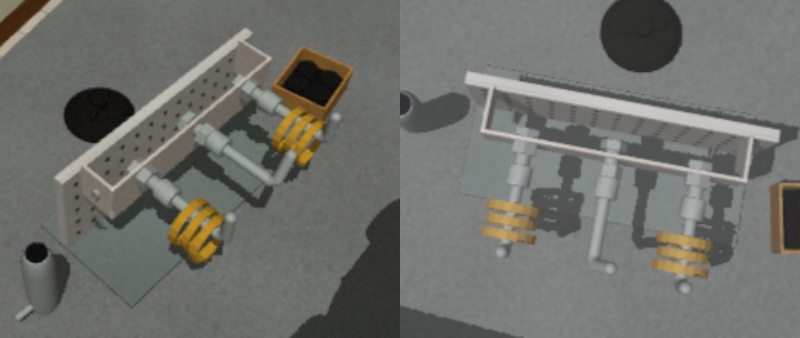

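The picture shows the stand yawed about −12°. The middle hook (left image ~(275,175), right ~(600,265)) leans to stand −y. The goods stand clear of the gap. Next I fit the stand pose and the lean.

```bash
cat >> h.py <<'E'
from scipy.optimize import least_squares
def stand_fit(P, g=(0.51,-0.01,-0.21)):
    """top-down: bracket rim (z .19) and lip (z .18) points -> origin xy, yaw"""
    z=P[...,2]; m=(z>.172)&(z<.2); q=P[m]
    def loc(p,q):
        c,s=np.cos(p[2]),np.sin(p[2]); d=q[:,:2]-p[:2]; return np.c_[c*d[:,0]+s*d[:,1],-s*d[:,0]+c*d[:,1]]
    p=np.array(g,float)
    for k in range(6):
        l=loc(p,q); w=12 if k<3 else 5
        a=(abs(l[:,0]+2.5e-3)<w*1e-3)&(abs(l[:,1])<.165)&(abs(l[:,1])>.03)&(abs(abs(l[:,1])-.115)>.03)
        b=(abs(l[:,0]-.0645)<(w+8)*1e-3)&(abs(l[:,1])<.16)
        e=(abs(abs(l[:,1])-.1725)<w*1e-3)&(l[:,0]>.01)&(l[:,0]<.045)
        def r(p):
            l=loc(p,q); return np.r_[l[a,0]+.0025,(l[b,0]-.0645)*.3,abs(l[e,1])-.1725]
        f=least_squares(r,p,loss="soft_l1",f_scale=.003); p=f.x
    l=loc(p,q)
    return p,(a.sum(),b.sum(),e.sum()),np.median(l[a,0]),np.median(l[b,0]),q[a,2].mean(),q[b,2].mean(),[np.median(l[e&(l[:,1]*s>0),1]) for s in(-1,1)]
def tostand(p,X):
    c,s=np.cos(p[2]),np.sin(p[2]); d=X-np.array([p[0],p[1],0]); return np.stack([c*d[...,0]+s*d[...,1],-s*d[...,0]+c*d[...,1],d[...,2]],-1)
E
python3 - <<'E'
from h import *
for n in("top","side"):
    P=np.load(n+"0.npz")["P"]; f=stand_fit(P); print(n,*f)
    L=tostand(f[0],P)
    def rep(t,m):
        q=L[m]; print(t,len(q), np.round(np.median(q,0),4) if len(q) else "", np.round(np.percentile(q,[3,97],axis=0),4).tolist() if len(q) else "")
    x,y,z=L[...,0],L[...,1],L[...,2]
    rep("tip",(x<-.135)&(x>-.17)&(abs(y)<.06)&(z>.205))
    rep("bar",(x<-.06)&(x>-.13)&(abs(y)<.06)&(z>.15))
    rep("head",(x>.004)&(x<.04)&(abs(y)<.03)&(z>.17))
    for s in(1,-1): rep("tipn",(x<-.135)&(x>-.17)&(abs(y-s*.115)<.03)&(z>.21))
    for s in(1,-1): rep("headn",(x>.004)&(x<.04)&(abs(y-s*.115)<.03)&(z>.17))
E
```

```text
top [ 0.17074454 -1.62950748 -0.20367923] (np.int64(0), np.int64(0), np.int64(0)) nan nan nan nan [np.float64(nan), np.float64(nan)]
tip 0  
bar 0  
head 0  
tipn 0  
tipn 0  
headn 0  
headn 0  
side [ 0.57515892  0.34800818 -0.20143633] (np.int64(0), np.int64(0), np.int64(0)) nan nan nan nan [np.float64(nan), np.float64(nan)]
tip 0  
bar 0  
head 0  
tipn 0  
tipn 0  
headn 0  
headn 0
  return _methods._mean(a, axis=axis, dtype=dtype,
  ret = ret.dtype.type(ret / rcount)
h.py:26: RuntimeWarning: Mean of empty slice.
  return p,(a.sum(),b.sum(),e.sum()),np.median(l[a,0]),np.median(l[b,0]),q[a,2].mean(),q[b,2].mean(),[np.median(l[e&(l[:,1]*s>0),1]) for s in(-1,1)]
```

```bash
sed -i 's/g=(0.51,-0.01,-0.21)/g=(0.497,-0.03,-0.21)/' h.py
cat > m.py <<'E'
from h import *
def report(P,f):
    L=tostand(f[0],P)
    def rep(t,m):
        q=L[m]; print(t,len(q), np.round(np.median(q,0),4) if len(q) else "", np.round(np.percentile(q,[3,97],axis=0),4).tolist() if len(q) else "")
    x,y,z=L[...,0],L[...,1],L[...,2]
    rep("tip",(x<-.135)&(x>-.17)&(abs(y)<.06)&(z>.205))
    rep("bar",(x<-.06)&(x>-.13)&(abs(y)<.06)&(z>.15))
    rep("head",(x>.004)&(x<.04)&(abs(y)<.03)&(z>.17))
    for s in(1,-1): rep("tipn",(x<-.135)&(x>-.17)&(abs(y-s*.115)<.03)&(z>.21))
    for s in(1,-1): rep("headn",(x>.004)&(x<.04)&(abs(y-s*.115)<.03)&(z>.17))
E
python3 - <<'E'
from m import *
for n in("top","side"):
    P=np.load(n+"0.npz")["P"]; f=stand_fit(P); print(n,*f); report(P,f)
E
```

```text
top [ 0.50002742 -0.03133102 -0.19811698] (np.int64(262), np.int64(1412), np.int64(135)) -0.0028196921644940177 0.06450469621660036 0.18810773328733965 0.18075005168811617 [np.float64(-0.17106320298905353), np.float64(0.17097922330028664)]
tip 88 [-0.1434 -0.0173  0.2201] [[-0.1505, -0.027, 0.2064], [-0.1361, -0.0082, 0.2254]]
bar 281 [-0.0953 -0.      0.1776] [[-0.128, -0.0075, 0.1722], [-0.0623, 0.0072, 0.1821]]
head 125 [ 0.0116 -0.0004  0.1827] [[0.0051, -0.0161, 0.1716], [0.0187, 0.0153, 0.1886]]
tipn 59 [-0.1493  0.1139  0.2261] [[-0.1561, 0.1073, 0.2192], [-0.1427, 0.1211, 0.2312]]
tipn 63 [-0.1495 -0.1134  0.2267] [[-0.1562, -0.1208, 0.2155], [-0.1426, -0.1074, 0.2319]]
headn 67 [0.0088 0.1137 0.1844] [[0.0046, 0.1003, 0.1773], [0.0128, 0.1287, 0.1902]]
headn 72 [ 0.0084 -0.1133  0.1836] [[0.0042, -0.1288, 0.177], [0.0129, -0.1003, 0.1903]]
side [ 0.49870288 -0.02902359 -0.19684238] (np.int64(300), np.int64(962), np.int64(170)) -0.002920831413442777 0.06426683242079147 0.1839500310319021 0.1783245943528551 [np.float64(-0.1718178477434753), np.float64(0.17245908368307172)]
tip 78 [-0.144  -0.0167  0.2156] [[-0.1501, -0.0252, 0.207], [-0.1364, -0.0097, 0.2223]]
bar 238 [-0.0944  0.0027  0.1749] [[-0.1281, -0.0065, 0.1667], [-0.0623, 0.0075, 0.1792]]
head 77 [0.013  0.0038 0.1813] [[0.0067, -0.0088, 0.1712], [0.0203, 0.0141, 0.1862]]
tipn 73 [-0.1497  0.1171  0.2224] [[-0.1561, 0.1087, 0.2111], [-0.1422, 0.1216, 0.2278]]
tipn 63 [-0.1497 -0.1121  0.2207] [[-0.1562, -0.1196, 0.2109], [-0.1425, -0.1081, 0.2275]]
headn 50 [0.01   0.1167 0.1819] [[0.0053, 0.1004, 0.1745], [0.014, 0.1272, 0.1875]]
headn 41 [ 0.0101 -0.1111  0.1819] [[0.005, -0.1305, 0.1729], [0.0136, -0.1014, 0.1856]]
```

```bash
cat >> h.py <<'E'
from scipy.spatial.transform import Rotation as Ro
def pose(p,xs,ys,z,a):
    "world pos/rot for stand coords and lean a"
    S=Ro.from_euler("z",p[2]).as_matrix()
    R=S@np.c_[[-1,0,0],[0,np.cos(a),np.sin(a)],[0,np.sin(a),-np.cos(a)]]
    return S@[xs,ys,0]+[p[0],p[1],z],R
def delta(X,R):
    s=robot.sense(); R0=np.array(s["orientation"])
    print("d",np.round(R0.T@(X-np.array(s["tool_pos"])),4),"rot",np.round(Ro.from_matrix(R0.T@R).as_rotvec(),4))
E
python3 - <<'E'
from h import *
p=[.4994,-.0302,-.1975]
s=robot.sense();R0=np.array(s["orientation"])
A=np.array([.40,.30,.33]); delta(A,R0)
X,R=pose(p,.013,0,.33,0); print(X, R0.T@(X-A)); delta(X,R)
print(robot.read_camera("wrist")["tool_from_camera"])
E
```

```text
d [-0.3165 -0.188  -0.0817] rot [0. 0. 0.]
[ 0.51214728 -0.03275084  0.33      ] [-1.88563436e-01 -2.96216079e-01 -1.79410598e-05]
d [-0.5051 -0.4842 -0.0817] rot [ 0.0001  0.     -0.0443]
[[ 8.19701739e-04 -9.54315217e-01 -2.98800593e-01  7.66581411e-02]
 [ 9.99999361e-01  5.49779424e-04  9.87408834e-04  8.11266423e-04]
 [-7.78024857e-04 -2.98801212e-01  9.54315058e-01 -1.26354044e-01]
 [ 0.00000000e+00  0.00000000e+00  0.00000000e+00  1.00000000e+00]]
```

jog_arm:
  delta_pos:
    - [-0.02, -0.01, -0.03]
    - [-0.05, -0.03, -0.025]
    - [-0.05, -0.03, -0.027]
    - [-0.05, -0.03, 0]
    - [-0.05, -0.03, 0]
    - [-0.05, -0.03, 0]
    - [-0.047, -0.028, 0]
  twist:
    - [0, 0, 0]
    - [0, 0, 0]
    - [0, 0, 0]
    - [0, 0, 0]
    - [0, 0, 0]
    - [0, 0, 0]
    - [0, 0, 0]
  hand: [0.06, 0.06, 0.06, 0.06, 0.06, 0.06, 0.06]

```text
t: 1.72
tool_pos: [0.3999, 0.3, 0.3295]
orientation: [[-0.971, 0.24, 0.001], [0.24, 0.971, 0.0], [-0.001, 0.001, -1.0]]
force: [0.1, -0.3, -0.5]
opening: 0.0597
finger_force: 0.0
```

jog_arm:
  delta_pos:
    - [-0.026, -0.041, 0]
    - [-0.028, -0.044, 0]
    - [-0.028, -0.044, 0]
    - [-0.028, -0.044, 0]
    - [-0.028, -0.044, 0]
    - [-0.028, -0.044, 0]
    - [-0.023, -0.035, 0]
    - [0, 0, 0]
    - [0, 0, 0]
  twist:
    - [0, 0, 0]
    - [0, 0, 0]
    - [0, 0, 0]
    - [0, 0, 0]
    - [0, 0, 0]
    - [0, 0, 0]
    - [0, 0, -0.044]
    - [0, 0, 0]
    - [0, 0, 0]
  hand: [0.06, 0.06, 0.06, 0.06, 0.06, 0.06, 0.06, 0.06, 0.06]

```text
t: 2.85
tool_pos: [0.511, -0.0308, 0.3291]
orientation: [[-0.98, 0.197, -0.001], [0.197, 0.98, 0.001], [0.001, 0.001, -1.0]]
force: [-0.5, 0.0, -1.1]
opening: 0.0604
finger_force: 0.0
```

Run:
```python
from m import *
s=robot.sense(); print(s["t"],s["tool_pos"],s["opening"],s["force"])
c=robot.read_camera("wrist"); save(c,"w1"); P=pts(c,s); np.savez("w1.npz",P=P)
f=stand_fit(P,(.4994,-.0302,-.1975)); print(*f); report(P,f)
p=[.4994,-.0302,-.1975]; print("fixed p"); report(P,[p])
delta(*pose(p,.013,0,.33,0))
```

```text
2.85 [ 0.51102384 -0.0308387   0.32907159] 0.06039016014357225 [-0.47983029  0.04965859 -1.12707211]
[ 0.49929951 -0.02925632 -0.19725032] (np.int64(2023), np.int64(7570), np.int64(1547)) -0.003187358853551245 0.06373037544118418 0.18660237792938494 0.1799675457485267 [np.float64(-0.1701280391825587), np.float64(0.17018504517343966)]
tip 628 [-0.1387 -0.0165  0.2184] [[-0.144, -0.0274, 0.2055], [-0.1352, -0.0084, 0.2239]]
bar 3413 [-0.0744  0.0016  0.1787] [[-0.1271, -0.0072, 0.1729], [-0.0641, 0.007, 0.4555]]
head 1825 [ 0.0117 -0.0281  0.3283] [[0.0046, -0.0297, 0.1741], [0.0213, 0.0134, 0.3559]]
tipn 183 [-0.1413  0.1121  0.2159] [[-0.1445, 0.1081, 0.2103], [-0.1405, 0.1178, 0.2231]]
tipn 198 [-0.1413 -0.1122  0.2159] [[-0.1444, -0.118, 0.2104], [-0.1403, -0.1081, 0.2232]]
headn 449 [0.0089 0.1111 0.1837] [[0.0044, 0.0998, 0.1736], [0.0137, 0.1287, 0.1878]]
headn 455 [ 0.0091 -0.111   0.1833] [[0.0044, -0.1287, 0.1732], [0.0137, -0.1, 0.188]]
fixed p
tip 663 [-0.1387 -0.0159  0.2179] [[-0.1442, -0.0264, 0.2055], [-0.1352, -0.0075, 0.2238]]
bar 3408 [-0.0747  0.0025  0.1787] [[-0.1272, -0.0063, 0.1729], [-0.0643, 0.0079, 0.4555]]
head 1828 [ 0.0114 -0.0272  0.3285] [[0.0045, -0.0289, 0.1741], [0.021, 0.0143, 0.3562]]
tipn 183 [-0.1416  0.113   0.2159] [[-0.1448, 0.1089, 0.2103], [-0.1408, 0.1187, 0.2231]]
tipn 198 [-0.1415 -0.1113  0.2159] [[-0.1447, -0.1172, 0.2104], [-0.1406, -0.1073, 0.2232]]
headn 437 [0.0088 0.1121 0.1836] [[0.0042, 0.1007, 0.1735], [0.0134, 0.1296, 0.1878]]
headn 446 [ 0.0089 -0.1101  0.1832] [[0.0043, -0.1278, 0.1732], [0.0135, -0.099, 0.188]]
d [-0.0017 -0.0021 -0.0009] rot [ 0.0005 -0.0007 -0.0002]
```

View pics/w1.png

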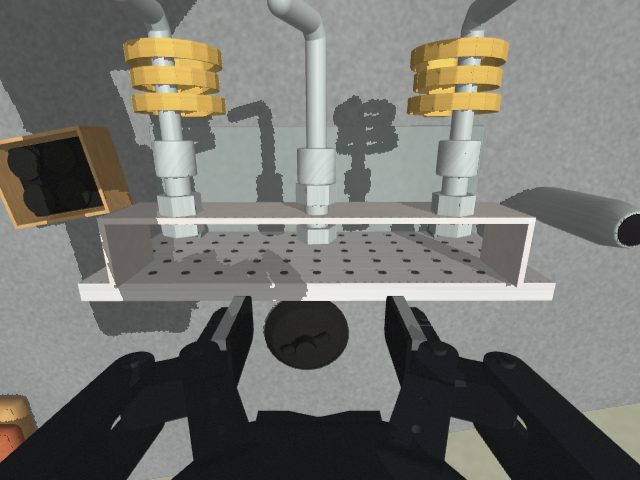

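The wrist view shows the loose head at (318,235) in the gap, its riser (~(295,12)) leaning to the image left, and the fingers clear above the panel. Now I fit the lean more tightly.

Run:
```python
from m import *
p=[.4993,-.0293,-.1973]
L=tostand(p,np.load("w1.npz")["P"]).reshape(-1,3)
h=L[(L[:,0]>.004)&(L[:,0]<.024)&(abs(L[:,1])<.02)&(L[:,2]>.165)&(L[:,2]<.2)]
print(len(h)); k=np.round(h[:,1]*1e3/2).astype(int)
for i in np.unique(k): print(2*i,(k==i).sum(),np.round(np.percentile(h[k==i],[50,90],axis=0)[:,[0,2]]*1e3,1).tolist())
# hexagon fit on upper points
def hexd(a,q,cy,cz):
    y,z=q[:,1]-cy,q[:,2]-cz
    n=[a+np.pi/3*j for j in range(6)]
    return np.max([y*np.cos(t)+z*np.sin(t) for t in n],0)-.015
u=h[(h[:,0]<.019)&(h[:,2]>.172)]
for cz in(.168,.170):
  r=least_squares(lambda v:hexd(v[0],u,v[1],cz),[.3,0],loss="soft_l1",f_scale=.001); print("hex",cz,r.x,r.cost)
# tight neighbours as check
for s in(1,-1):
    g=L[(L[:,0]>.003)&(L[:,0]<.0125)&(abs(L[:,1]-s*.113)<.02)&(L[:,2]>.172)&(L[:,2]<.2)]
    r=least_squares(lambda v:hexd(v[0],g,v[1],v[2]),[0,s*.113,.169],loss="soft_l1",f_scale=.001); print("nb",r.x)
g=u; r=least_squares(lambda v:hexd(v[0],g,v[1],v[2]),[.3,0,.169],loss="soft_l1",f_scale=.001); print("mid3",r.x)
# riser from all cams
for n in("top0","side0","w1"):
    M=tostand(p,np.load(n+".npz")["P"]).reshape(-1,3); t=M[(M[:,0]<-.128)&(M[:,0]>-.165)&(abs(M[:,1])<.05)&(M[:,2]>.16)&(M[:,2]<.24)]
    def res(v): # cylinder radius 8 about line in plane x=v1 through (0,.17) lean v0
        d=np.array([0,-np.sin(v[0]),np.cos(v[0])]); q=t-np.array([v[1],0,.169]); 
        s=q@d; rad=np.linalg.norm(q-s[:,None]*d,axis=1)-.008
        return np.where(s>.058-.002,0*rad+.0,rad)[s>.02] if False else rad*((s>.02)&(s<.057))
    r=least_squares(res,[.3,-.144],loss="soft_l1",f_scale=.001); print(n,len(t),r.x)
```

```text
738
-16 30 [[13.0, 174.0], [18.2, 175.2]]
-14 35 [[12.2, 176.0], [17.9, 177.4]]
-12 44 [[13.1, 179.1], [18.6, 180.8]]
-10 48 [[11.2, 182.3], [17.5, 183.9]]
-8 40 [[11.1, 185.1], [17.9, 186.7]]
-6 49 [[10.6, 186.1], [18.2, 186.8]]
-4 51 [[10.9, 186.0], [17.3, 187.2]]
-2 39 [[10.5, 185.8], [17.6, 186.6]]
0 60 [[11.0, 185.4], [17.8, 186.4]]
2 40 [[11.2, 185.2], [17.6, 186.3]]
4 60 [[11.0, 185.4], [17.9, 186.1]]
6 40 [[11.2, 185.2], [18.2, 186.0]]
8 40 [[10.6, 184.8], [17.7, 186.0]]
10 53 [[11.9, 183.9], [18.1, 185.2]]
12 38 [[11.6, 180.2], [18.2, 181.8]]
14 34 [[12.5, 176.2], [17.8, 178.1]]
16 31 [[12.7, 172.2], [18.4, 174.0]]
18 6 [[10.3, 168.8], [12.3, 169.6]]
hex 0.168 [ 3.36641099e-01 -2.26995080e-04] 0.0009774476806382669
hex 0.17 [4.22202849e-01 2.85002631e-05] 0.0005620801117935604
nb [0.00614884 0.1150319  0.17090112]
nb [ 0.00138439 -0.11503454  0.17074058]
mid3 [4.28987722e-01 5.78181170e-05 1.70346447e-01]
top0 174 [ 0.45712978 -0.14204233]
side0 234 [ 0.47720268 -0.14296882]
w1 1570 [ 0.4187444  -0.14292671]
```

Run:
```python
from h import *
p=[.4993,-.0293,-.1973]; a=.435; d=.12
delta(*pose(p,.0205,-np.sin(a)*d,.17+np.cos(a)*d,a))
```

```text
d [-0.009  -0.0518  0.0503] rot [-0.4345 -0.0006 -0.0005]
```

jog_arm:
  delta_pos:
    - [-0.009, -0.026, 0.01]
    - [0, -0.026, 0.02]
    - [0, 0, 0.02]
    - [0, 0, 0]
    - [0, 0, 0]
    - [0, 0, 0]
  twist:
    - [-0.1, 0, 0]
    - [-0.17, 0, 0]
    - [-0.165, 0, 0]
    - [0, 0, 0]
    - [0, 0, 0]
    - [0, 0, 0]
  hand: [0.055, 0.055, 0.055, 0.055, 0.055, 0.055]

```text
t: 3.65
tool_pos: [0.5122, -0.0751, 0.279]
orientation: [[-0.981, 0.175, 0.084], [0.194, 0.891, 0.411], [-0.003, 0.42, -0.908]]
force: [-0.3, 0.3, -0.9]
opening: 0.0551
finger_force: 0.0
```

Run:
```python
from m import *
p=[.4993,-.0293,-.1973]; a=.435
s=robot.sense(); print(s["t"],s["tool_pos"],s["opening"])
c=robot.read_camera("wrist"); save(c,"w2"); P=pts(c,s); np.savez("w2.npz",P=P)
f=stand_fit(P,p); print(*f)
p=f[0] if f[1][2]>200 else p
L=tostand(p,P).reshape(-1,3)
h=L[(L[:,0]>.004)&(L[:,0]<.03)&(abs(L[:,1])<.02)&(L[:,2]>.172)&(L[:,2]<.2)]
def hexd(a,q,cy,cz):
    y,z=q[:,1]-cy,q[:,2]-cz
    return np.max([y*np.cos(a+np.pi/3*j)+z*np.sin(a+np.pi/3*j) for j in range(6)],0)-.015
r=least_squares(lambda v:hexd(v[0],h,v[1],v[2]),[.43,0,.17],loss="soft_l1",f_scale=.001); print("hex",len(h),r.x, np.percentile(h[:,0],[50,90,97,99]))
for d in(.12,0): delta(*pose([.4993,-.0293,-.1973],.0205,-np.sin(a)*d,.17+np.cos(a)*d,a))
```

```text
3.65 [ 0.51216983 -0.07514968  0.27900251] 0.0550547890087032
[ 0.49930695 -0.02867552 -0.19671555] (np.int64(3216), np.int64(9861), np.int64(2395)) -0.0031074429452078367 0.06332824431910483 0.18665338296544384 0.1798571387385908 [np.float64(-0.17084468129947), np.float64(0.1694555407964849)]
hex 913 [ 0.43776659 -0.00072781  0.17049011] [0.01178724 0.01816868 0.01939994 0.01978997]
d [ 0.0011 -0.0074 -0.0033] rot [-0.0019  0.0015  0.0035]
d [ 0.0013 -0.0072  0.1167] rot [-0.0019  0.0015  0.0035]
```

View pics/w2.png

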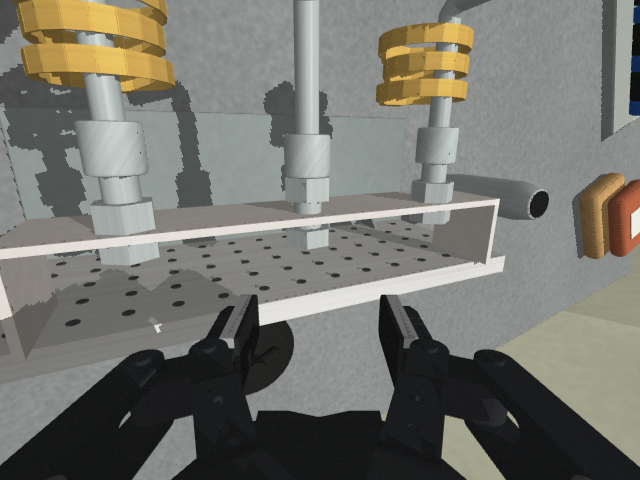

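The head (314,237) now appears square to the jaws, with its flats parallel to the pads. I go in along the tool axis.

jog_arm:
  delta_pos:
    - [0.001, -0.007, 0.01]
    - [0, 0, 0.02]
    - [0, 0, 0.02]
    - [0, 0, 0.02]
    - [0, 0, 0]
    - [0, 0, 0]
  twist:
    - [0, 0, 0.003]
    - [0, 0, 0]
    - [0, 0, 0]
    - [0, 0, 0]
    - [0, 0, 0]
    - [0, 0, 0]
  hand: [0.055, 0.055, 0.055, 0.055, 0.055, 0.055]

```text
t: 4.45
tool_pos: [0.5153, -0.0537, 0.2113]
orientation: [[-0.98, 0.18, 0.083], [0.199, 0.889, 0.413], [0.001, 0.421, -0.907]]
force: [-0.1, -0.2, -0.2]
opening: 0.0551
finger_force: 0.0
```

Run:
```python
from m import *
p=[.4993,-.0293,-.1973]; a=.435
delta(*pose(p,.0205,0,.17,a))
s=robot.sense(); c=robot.read_camera("wrist"); save(c,"w3")
```

```text
d [-0.      0.0014  0.0462] rot [-0.0004  0.0006 -0.0027]
```

View pics/w3.png

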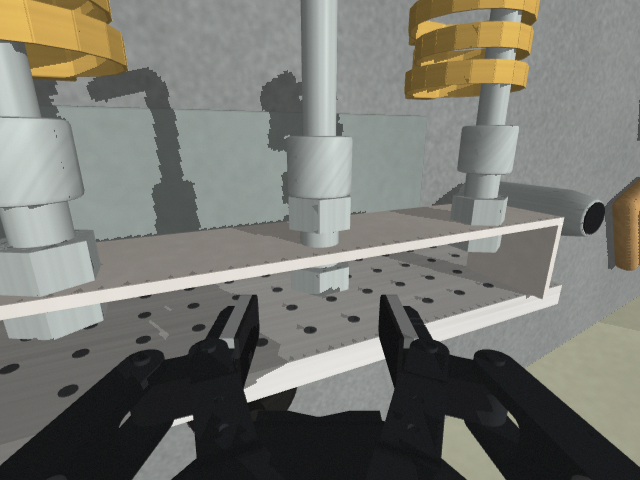

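The head at (320,278) sits midway between the fingers (pads at ~250 and ~390), with no contact. Down the rest of the way and close.

jog_arm:
  delta_pos:
    - [0, 0.001, 0.012]
    - [0, 0, 0.012]
    - [0, 0, 0.012]
    - [0, 0, 0.01]
    - [0, 0, 0]
    - [0, 0, 0]
  twist:
    - [0, 0, -0.002]
    - [0, 0, 0]
    - [0, 0, 0]
    - [0, 0, 0]
    - [0, 0, 0]
    - [0, 0, 0]
  hand: [0.055, 0.055, 0.055, 0.055, 0.055, 0.055]

```text
t: 5.25
tool_pos: [0.5192, -0.0337, 0.1697]
orientation: [[-0.98, 0.179, 0.083], [0.197, 0.889, 0.413], [0.0, 0.421, -0.907]]
force: [-0.7, -0.7, 0.6]
opening: 0.0547
finger_force: 0.0
```

Run:
```python
from m import *
p=[.4993,-.0293,-.1973]; a=.435
delta(*pose(p,.0205,0,.17,a))
s=robot.sense(); print(s["force"],s["moment"]); c=robot.read_camera("wrist"); save(c,"w4")
```

```text
d [-0.0001  0.0005 -0.0001] rot [-0.      0.0003 -0.0013]
[-0.73989069 -0.71143644  0.63922771] [-0.16976064  0.04556819  0.02018316]
```

View pics/w4.png

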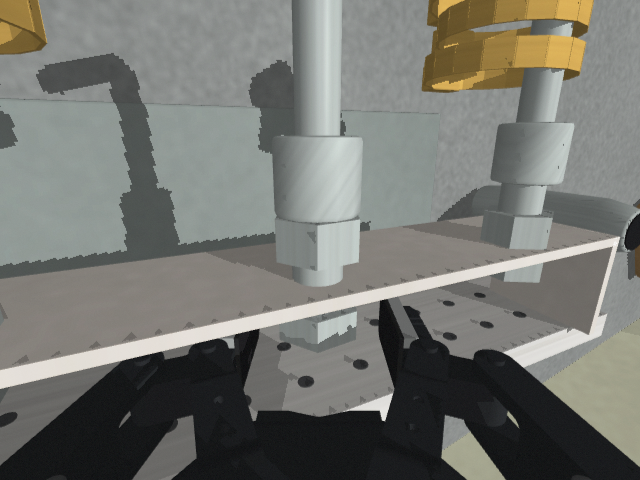

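The head (320,330) sits between the pads, and the finger linkage clears the bracket edge. I close on it.

jog_arm:
  delta_pos:
    - [0, 0, 0]
    - [0, 0, 0]
    - [0, 0, 0]
    - [0, 0, 0]
    - [0, 0, 0]
    - [0, 0, 0]
  twist:
    - [0, 0, 0]
    - [0, 0, 0]
    - [0, 0, 0]
    - [0, 0, 0]
    - [0, 0, 0]
    - [0, 0, 0]
  hand: [0.04, 0.033, 0.025, 0.025, 0.025, 0.025]
  newtons: 50

```text
t: 6.05
tool_pos: [0.5191, -0.0343, 0.17]
orientation: [[-0.98, 0.179, 0.083], [0.197, 0.889, 0.412], [-0.0, 0.421, -0.907]]
force: [-3.0, -5.4, 5.5]
opening: 0.0287
finger_force: 49.5
```

Run:
```python
from m import *
p=[.4993,-.0293,-.1973]; a=.435
delta(*pose(p,.0205,0,.17,a))
s=robot.sense(); print(s["force"],s["moment"],s["opening"],s["finger_force"])
```

```text
d [-0.0001  0.0009  0.0004] rot [-0.0009  0.0009 -0.0011]
[-3.01170571 -5.37446528  5.50887188] [-0.57317178  0.35578268  0.08927235] 0.028668066959893122 49.451605102512985
```

jog_arm:
  delta_pos:
    - [0, 0.0005, 0]
    - [0, 0, 0]
    - [0, 0, 0]
    - [0, 0, 0]
    - [0, 0, 0]
    - [0, 0, 0]
    - [0, 0, 0]
    - [0, 0, 0]
    - [0, 0, 0]
  twist:
    - [0.04, 0, 0]
    - [0.08, 0, 0]
    - [0.08, 0, 0]
    - [0.08, 0, 0]
    - [0.08, 0, 0]
    - [0.05, 0, 0]
    - [0.024, 0, 0]
    - [0, 0, 0]
    - [0, 0, 0]
  hand: [0.025, 0.025, 0.025, 0.025, 0.025, 0.025, 0.025, 0.025, 0.025]

```text
t: 7.18
tool_pos: [0.5191, -0.0342, 0.17]
orientation: [[-0.98, 0.197, -0.0], [0.197, 0.98, -0.001], [0.0, -0.001, -1.0]]
force: [-0.0, -5.1, 3.1]
opening: 0.0291
finger_force: 50.1
```

```bash
cat > chk.py <<'E'
from m import *
p=[.4993,-.0293,-.1973]
delta(*pose(p,.0205,0,.17,0)); 
s=robot.sense(); S=Ro.from_euler("z",p[2]).as_matrix(); print(s["t"],"F stand",S.T@s["force"],"M",S.T@s["moment"],s["opening"],s["finger_force"])
for n in("top","side"):
    c=robot.read_camera(n); P=pts(c); f=stand_fit(P,p); L=tostand(f[0],P).reshape(-1,3)
    for y0 in(-.115,0,.115):
        t=L[(L[:,0]<-.128)&(L[:,0]>-.165)&(abs(L[:,1]-y0)<.04)&(L[:,2]>.19)&(L[:,2]<.24)]
        def res(v):
            d=np.array([0,-np.sin(v[0]),np.cos(v[0])]); q=t-np.array([v[1],y0,.169]); k=q@d
            return (np.linalg.norm(q-k[:,None]*d,axis=1)-.008)*((k>.02)&(k<.057))
        r=least_squares(res,[.0,-.146],loss="soft_l1",f_scale=.001)
        u=t[t[:,2]>.216]; print(n,y0,"lean",r.x,"tipmed",np.round(np.median(u,0)-[0,y0,0],4), "xmin %.4f"%np.percentile(u[:,0],3))
E
python3 chk.py
```

```text
d [-0.0001  0.001  -0.    ] rot [-0.0013 -0.     -0.0006]
7.175 F stand [ 0.97430928 -5.03968281  3.11863324] M [-0.95950122 -0.10113988 -0.04194227] 0.029117512573684015 50.05798881640658
  return _methods._mean(a, axis=axis, dtype=dtype,
  ret = um.true_divide(
Traceback (most recent call last):
  File "chk.py", line 13, in <module>
    u=t[t[:,2]>.216]; print(n,y0,"lean",r.x,"tipmed",np.round(np.median(u,0)-[0,y0,0],4), "xmin %.4f"%np.percentile(u[:,0],3))
                                                                                                      ~~~~~~~~~~~~~^^^^^^^^^^
IndexError: index -1 is out of bounds for axis 0 with size 0
```

```bash
sed -i 's/f=stand_fit(P,p); L=tostand(f\[0\],P)/L=tostand(p,P)/; s/("top","side")/("top","side","wrist")/; s/c=robot.read_camera(n); P=pts(c)/s=robot.sense(); c=robot.read_camera(n); P=pts(c,s); cv2.imwrite(f"pics\/{n}_{s["t"]:.2f}.png",c["color"][:,:,::-1])/; s/^\(  *\)def res/\1if len(t)<30: continue\n\1def res/; s/        u=t\[t\[:,2\]>.216\]; /        u=t[t[:,2]>.19]; /' chk.py; python3 chk.py; ls pics
```

```text
d [-0.0001  0.001  -0.    ] rot [-0.0012 -0.0001 -0.0008]
7.225 F stand [-0.16635254 -5.70940538  2.89761496] M [-0.91598298 -0.07633955 -0.009963  ] 0.02892307881511339 50.05716889165342
top 0.115 lean [ 0.05007779 -0.14804301] tipmed [-0.1482 -0.0033  0.2253] xmin -0.1548
side -0.115 lean [ 0.05350968 -0.14877565] tipmed [-0.1507  0.0037  0.2119] xmin -0.1567
side 0 lean [ 0.05174961 -0.14301542] tipmed [-0.1457  0.0034  0.214 ] xmin -0.1510
side 0.115 lean [ 0.0573737  -0.14879916] tipmed [-0.1515  0.0035  0.2153] xmin -0.1569
ab.png
side0.png
side_7.28.png
top0.png
top_7.22.png
w1.png
w2.png
w3.png
w4.png
wrist_7.33.png
```

The side view shows the middle hook matching its neighbours to within about 0.004 rad. Its tip is still ~6 mm back, so I push it home.

jog_arm:
  delta_pos:
    - [0.001, -0.0006, 0]
    - [0.001, 0, 0]
    - [0.001, 0, 0]
    - [0.001, 0, 0]
    - [0.001, 0, 0]
    - [0, 0, 0]
  twist:
    - [0, 0, 0]
    - [0, 0, 0]
    - [0, 0, 0]
    - [0, 0, 0]
    - [0, 0, 0]
    - [0, 0, 0]
  hand: [0.025, 0.025, 0.025, 0.025, 0.025, 0.025]

```text
t: 8.12
tool_pos: [0.5148, -0.0335, 0.17]
orientation: [[-0.98, 0.197, 0.001], [0.197, 0.98, -0.0], [-0.001, 0.0, -1.0]]
force: [0.4, -5.4, 0.7]
opening: 0.0287
finger_force: 49.9
```

```bash
python3 chk.py
```

```text
d [-0.0045  0.001   0.    ] rot [ 0.0002  0.0013 -0.0013]
8.125 F stand [ 1.47318751 -5.16710173  0.73321461] M [-0.81329334 -0.37631597 -0.0019918 ] 0.028746616639180947 49.899035522248596
top 0.115 lean [ 0.03499876 -0.14726678] tipmed [-0.148  -0.0032  0.2257] xmin -0.1548
side -0.115 lean [ 0.05594335 -0.14867854] tipmed [-0.1508  0.0037  0.2122] xmin -0.1569
side 0 lean [ 0.04841455 -0.14707903] tipmed [-0.1494  0.0039  0.2152] xmin -0.1551
side 0.115 lean [ 0.04610728 -0.1488698 ] tipmed [-0.1517  0.0035  0.2156] xmin -0.1572
```

jog_arm:
  delta_pos:
    - [0.001, -0.0004, 0]
    - [0.0007, 0, 0]
    - [0.0005, 0, 0]
    - [0, 0, 0]
  twist:
    - [0, 0, 0]
    - [0, 0, 0]
    - [0, 0, 0]
    - [0, 0, 0]
  hand: [0.025, 0.025, 0.025, 0.025]

```text
t: 8.78
tool_pos: [0.5132, -0.0332, 0.1701]
orientation: [[-0.98, 0.197, 0.003], [0.197, 0.98, 0.0], [-0.003, 0.001, -1.0]]
force: [4.5, -3.8, -1.4]
opening: 0.0293
finger_force: 49.7
```

```bash
python3 chk.py
```

```text
d [-0.0061  0.0011  0.0001] rot [ 0.0009  0.0025 -0.0014]
8.775 F stand [ 5.19479346 -2.83720639 -1.39460261] M [-0.70279871 -0.80567366  0.00122091] 0.029291021678375728 49.72770733293146
top 0.115 lean [ 0.03773355 -0.14788936] tipmed [-0.148  -0.0033  0.2266] xmin -0.1549
side -0.115 lean [ 0.04844695 -0.14887532] tipmed [-0.1511  0.0039  0.2142] xmin -0.1569
side 0 lean [ 0.04452792 -0.14898855] tipmed [-0.1513  0.0036  0.2147] xmin -0.1569
side 0.115 lean [ 0.05600541 -0.14892988] tipmed [-0.1512  0.0036  0.2152] xmin -0.1571
```

jog_arm:
  delta_pos:
    - [0.0005, -0.0003, 0]
    - [0.0005, 0, 0]
    - [0.0005, 0, 0]
    - [0, 0, 0]
    - [0, 0, 0]
  twist:
    - [0, 0, 0]
    - [0, 0, 0]
    - [0, 0, 0]
    - [0, 0, 0]
    - [0, 0, 0]
  hand: [0.025, 0.025, 0.025, 0.025, 0.025]
  newtons: 60

```text
t: 9.55
tool_pos: [0.5132, -0.0332, 0.1702]
orientation: [[-0.98, 0.197, 0.005], [0.197, 0.98, 0.0], [-0.005, 0.002, -1.0]]
force: [7.6, -4.2, -4.0]
opening: 0.0286
finger_force: 59.6
```

```bash
python3 chk.py
```

```text
d [-0.0061  0.0011  0.0002] rot [ 0.0015  0.0052 -0.0015]
9.55 F stand [ 8.23445304 -2.63605646 -4.01443764] M [-0.49776128 -1.20590379 -0.02368112] 0.028560247358579205 59.62850650772452
top 0.115 lean [ 0.03558905 -0.1476302 ] tipmed [-0.1481 -0.0033  0.226 ] xmin -0.1548
side -0.115 lean [ 0.04848016 -0.14837215] tipmed [-0.1508  0.0038  0.2135] xmin -0.1567
side 0 lean [ 0.05411831 -0.14875082] tipmed [-0.1513  0.0032  0.2136] xmin -0.1570
side 0.115 lean [ 0.05262309 -0.14896956] tipmed [-0.1515  0.0032  0.2156] xmin -0.1571
```

Run:
```python
import cv2,glob
f=sorted(glob.glob("pics/side_9*"))[-1]; a=cv2.imread(f)[150:370,260:520]
g=sorted(glob.glob("pics/wrist_9*"))[-1]; b=cv2.imread(g)
import numpy as np; cv2.imwrite("pics/fin.png",np.hstack([cv2.resize(a,(400,338)),cv2.resize(b,(400,338))]))
```

```text
(no output)
```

View pics/fin.png

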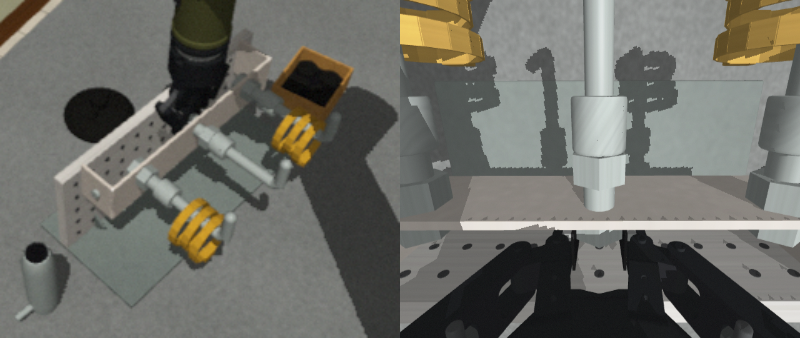

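The hook at (285,175) in the left image stands upright like its neighbours. The goods haven't moved, and the pads still hold the head in the gap (right image ~(600,240)).

```bash
python3 -c "
from cell import robot
print(robot.close_job())"
```

```text
the job is handed in; nothing more can be done
None
```

I turned the middle hook upright (lean within about 0.005 rad of its neighbours) and pushed its bolt head home against the bracket. The gripper still holds the head at about 60 N with a light push of about 8 N, the goods are where they were, and I handed the job in at about 9.7 s.

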